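# Load the tube-post carrier and send it

### The arm

A 6-joint arm with a two-finger parallel gripper is mounted at the origin on the work surface. World frame = base frame: x ahead of the robot, y to its left, z up, the work surface at z = 0. Lengths are in m, angles in rad, forces in N, time in s.
With the tool pointing down it reaches from about 0.35 to 0.975 m from the base axis. Payload 4.9 kg.
Tool frame: the origin (TCP) lies midway between the tips of the shut fingers; the grasp point (between the pads) lies 19 mm behind it; z points along the fingers, y is the direction in which the jaws open and shut (so a half turn about z gives the same grasp; the last joint's range is limited). The gripper opens to 85 mm and grips with 20 to 120 N. Pads are 22 mm wide; open, the fingers measure 114 mm over their backs; the gripper's body (76 mm by 85 mm) begins 54 mm behind the grasp point. The pads swing forward as they close: fully open they stand 13 mm farther back than shut.
Start: joints at [1.164, 0.053, 1.613, -0, 1.476, -0.119], TCP at [0.177, 0.599, 0.231] pointing down, gripper open.
Joint ranges: [-3.01, 3.01], [-1.01, 2.22], [0.06, 2.58], [-1.02, 4.17], [0.09, 2.62], [-3.14, 3.14]. Speed limits (rad/s): [2.57, 2.57, 3.14, 3.14, 3.14, 3.14].

### API

Orientations are given as a rotation vector (axis times angle).
In Python, from station import ctrl gives the robot as it stands.
- The arm moves only by the tool jog_arm, never from a script. Its argument "steps" is a list of rows, each an object of numbers: "dx", "dy", "dz": the shift along the world's x, y, z in units of 60 mm (1.0 is 60 mm); "twist": the turn about the world's z in units of 10 degrees (1.0 is 10 degrees). A call has 1 to 5 rows; each row is the pose to reach, as a shift and turn from the pose measured when the call began; what a row does not reach only later rows make up. A row lasts 1/8 s, in which the tool goes at most 62.5 mm and 10.7 degrees, less where a joint would pass 70% of its speed; a pose out of reach is approached as far as the arm can. A call with a gripper value outside its range is refused whole. "gripper" is the closure in counts, from 0 (fully open) to 255 (shut), set as the call begins (left out, the last holds). The fingers move at their own pace and stop on an object; "newtons" is the grip in N (left out, the last holds). Time passes only in rows, so rows that repeat a pose let the fingers close. It gives the time, the measured TCP pose, the force and the opening at its end, in the units of the state.
- ctrl.get_obs(): the state, without advancing time (a new reading comes with each control period).
- ctrl.get_image(name): name is "side" or "top" or "wrist"; returns a dict with "frame" (420x560x3 uint8, red, green, blue), "range_z" (420x560 float32, m along the optical axis (not along the pixel's ray), 0 where there is no reading), "fx", "fy", "cx", "cy" (pixels), "extrinsics" (4x4, takes a point from camera to world coordinates). Camera axes: x right, y down, z forward; pixel columns grow to the right and rows downward; lengths in m; the calibration is good to about 2 mm. A picture is of the moment at which its call begins.
- ctrl.finish_job(): hands the job in, once; it reports no verdict.
The state is a dict: "t": time; "q": joint angles; "dq": joint speeds; "effort": joint torques, N m; "tool_pos": TCP position; "tool_rot": TCP orientation; "contact_force": force on the tool from outside, world axes, zero at the start; "wrist_torque": the same for the moment, N m; "opening": finger opening in m.
Only numpy, scipy, OpenCV 4.12 (cv2) and the standard library are available. Lean on these libraries where they do the work, as an engineer would, in place of code of your own. Each camera call takes 0.05 s, during which the arm holds its last target.

### The job

Slowly roll the filled tube-post carrier up the sloping apron of the send station by pushing it from behind with your fingers, never letting it run back down and never lifting it, until it drops over the crest into the send cradle and lies fully home against the stop wall. Then press the send button all the way down with a fingertip and let go. Leave the jar, the tube rack, the well plate and the marker where they are.

Things in the scene. Friction and masses are not known exactly. Their poses are not given: they have to be found in the camera images.
- carrier: The carrier: a lying cylinder 150 mm long, 0.17 to 0.36 kg; smooth clear tube 53 mm in diameter with two grey felt bands 60 mm in diameter (18 mm wide, 52 mm either side of the middle) and grey end caps. Origin at its centre, y along its axis; x and z turn as it rolls. Starts at the apron's foot against the lip; rolls freely. On the slope it may go at most 0.25 m/s: push at 0.1 or less.
- station: The send station, a fixed grey metal machine, 262 x 178 mm. Origin on the bench under its middle; x level, pointing up the slope (away from the robot, turned up to 0.3 rad), y to the left, z up. The 10-degree apron rises from x = -130 mm (22 mm high) to the crest at x = 50 mm (54 mm high). Behind it the cradle falls at 14 degrees to the vertical stop wall at x = 102 mm, 102 mm high.
- home (a point): Where the carrier's centre lies when it is fully home in the send cradle, against the stop wall: x = 72 mm, y = 0, 79 mm high in the station's frame (axes as the station's). The carrier stays there by itself. Cradle end plates (inner faces at y = +-80 mm, 110 mm high) flank it; at the left a clear pipe on the same axis leads to a white housing (17 to 127 mm in x, 154 to 254 in y, 118 high).
- apron: The apron, the station's sloping plate, 183 mm long, between low cheeks (inner faces 160 mm apart, rims 22 mm above the plate). Origin in the middle of its upper face; x up the slope, y left, z square to the plate. A front lip 9 mm high runs across at x = -81 to -87 mm, the crest at x = 91 mm. The carrier's centre is 30 mm above the plate, at first at x = -60 mm.
- send (a joint): Travel of the send button: 0 m up, 0.006 m fully down; pressed down, springs back. About 5 N takes it fully down.
- send_top (a point): Centre of the top face of the round grey send button, 28 mm in diameter, pressed straight down. It sits on the white control pod, 85 x 75 mm and 40 mm high, to the right of the apron.
- jar: Sample jar with a white cap, 58 mm in diameter, 60 mm high. Origin at the centre of its underside.
- rack: White tube rack with five tubes, 70 x 200 mm, 94 mm high over the tubes' caps. Origin at the centre of its underside; y along its length.
- plate: Clear well plate, 86 x 128 x 14 mm. Origin at the centre of its underside; y along its length.
- marker: Black marker pen lying on the bench, 130 mm long, 13 mm thick. Origin under its middle; y along its length.

How it is judged:
On the way, in this order (a step that is already met when the one before it is completed fails the run):
1. the carrier lies home in the send cradle, against the stop wall (x of carrier in the frame of station above 0.066 m and z of carrier in the frame of station between 0.07 and 0.084 m and y of carrier in the frame of station between -0.012 and 0.012 m and angle between the y axis of carrier and the y axis of station, either way round below 0.08 rad and linear speed of carrier below 0.05 m/s), for 0.2 s.
2. the send button is pressed down with the carrier home in the cradle (value of joint send above 0.0045 m and contact force between the fingers and send above 0.5 N and x of carrier in the frame of station above 0.066 m and z of carrier in the frame of station between 0.07 and 0.084 m and y of carrier in the frame of station between -0.012 and 0.012 m and angle between the y axis of carrier and the y axis of station, either way round below 0.08 rad), for 0.1 s.
At the end, for the whole second after the job is handed in: The carrier lies still in the send cradle against the stop wall (centre within 6 mm of home along the station, within 12 mm sideways, axis within 0.08 rad of the pipe's), the send button has been pressed at least 4.5 of its 6 mm after that, and is up again (x of carrier in the frame of station above 0.066 m and z of carrier in the frame of station between 0.07 and 0.084 m and y of carrier in the frame of station between -0.012 and 0.012 m and angle between the y axis of carrier and the y axis of station, either way round below 0.08 rad and linear speed of carrier below 0.02 m/s and value of joint send below 0.0015 m); the robot touches nothing.
It fails at once if the carrier is lifted: its centre more than 45 mm above the plane of the apron (30 mm when it lies on it) (z of carrier in the frame of apron above 0.045 m).
It fails at once if the carrier runs out of control on the slope, back or forth (faster than 0.25 m/s) (x of carrier in the frame of apron below 0.088 m and linear speed of carrier above 0.25 m/s).
It fails at once if the carrier leaves the apron over its front lip (x of carrier in the frame of apron below -0.075 m).
It fails at once if the send button is pressed with the cradle empty (value of joint send above 0.003 m and x of carrier in the frame of station below 0.055 m).
It fails at once if the jar, tube rack, well plate or marker is moved by more than 15 mm (distance of any of jar, rack, plate, marker from where it was at the start of the episode above 0.015 m).
It also fails if it takes over 48 s, if anything falls off the work surface, if the arm or the gripper's body presses on something with over 40 N, if the wrist force passes 120 N, or if a joint passes its speed limit or range.

## Working session

There is one attempt and no reset: what is moved stays moved. The work goes in short steps, Python scripts to look and compute and a tool call to move; the robot and the scene stay as the last step left them, time stands still between calls to the robot, and variables do not carry over. Pictures are saved under pics/ and viewed, and the job is handed in when it is done.

Besides the shell and the picture viewer there is one more tool, called by a JSON object that holds its "op" and its "data". jog_arm: Moves the arm, as the interface text tells. Its arguments: {"type":"object","properties":{"steps":{"type":"array"},"gripper":{"type":"number"},"newtons":{"type":"number"}},"required":["steps"]}

```bash
mkdir -p pics; cat > h.py <<'E'
import numpy as np, cv2
from station import ctrl
def snap(n,f):
    d=ctrl.get_image(n); cv2.imwrite('pics/'+f+'.png',cv2.cvtColor(d['frame'],cv2.COLOR_RGB2BGR)); np.savez('pics/'+f+'.npz',**d); return d
def cloud(d):
    z=d['range_z'];v,u=np.mgrid[:420,:560]
    P=np.stack([(u-d['cx'])/d['fx']*z,(v-d['cy'])/d['fy']*z,z,np.ones_like(z)],-1)@np.array(d['extrinsics']).T
    P=P[...,:3].copy();P[z<=0]=np.nan;return P
E
python3 - <<'E'
from h import *
print(ctrl.get_obs())
for n in('side','top'): 
    d=snap(n,n+'0'); print(d['extrinsics'],d['fx'])
E
```

```text
{'t': 0.0, 'q': array([ 1.16396503e+00,  5.33678511e-02,  1.61426455e+00, -1.26222928e-05,
        1.47600307e+00, -1.18987990e-01]), 'dq': array([-0.00099454,  0.00049756,  0.00175745,  0.00012417, -0.0018021 ,
       -0.00129952]), 'effort': array([-1.98305373e-03, -3.93725324e+01, -3.70153105e+01, -4.45056767e-04,
        7.42614007e-03, -2.33195931e-05]), 'tool_pos': array([0.17718009, 0.59872192, 0.23007379]), 'tool_rot': array([-4.50507412e-01, -3.10859752e+00,  3.10319869e-03]), 'contact_force': array([ 0.687564  , -0.03343181, -0.36399866]), 'wrist_torque': array([-0.03455255, -0.04735286, -0.03760501]), 'opening': 0.08539978803852374}
[[ 0.9689013  -0.15176475  0.19544238  0.31575371]
 [-0.24688741 -0.64601404  0.72229666 -0.87232512]
 [ 0.01663935 -0.74808644 -0.66339265  0.93836278]
 [ 0.          0.          0.          1.        ]] 427.7551552657345
[[-4.62570845e-04 -9.78793606e-01  2.04848392e-01  2.92064602e-01]
 [-9.99990151e-01  1.35696067e-03  4.22565258e-03  5.81158539e-02]
 [-4.41401294e-03 -2.04844420e-01 -9.78784593e-01  1.25694268e+00]
 [ 0.00000000e+00  0.00000000e+00  0.00000000e+00  1.00000000e+00]] 527.6713331401936
```

View pics/side0.png

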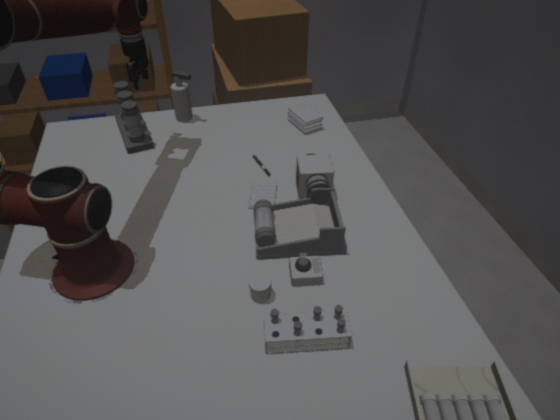

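View pics/top0.png

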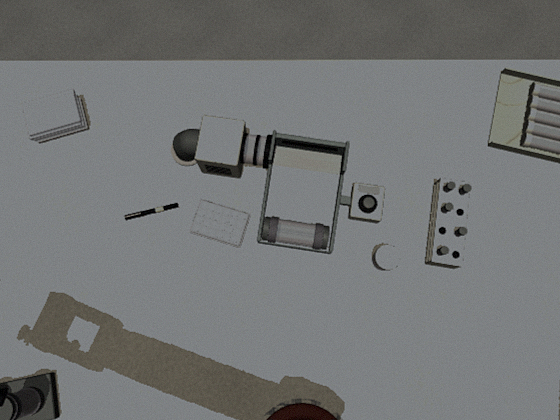

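The top view shows the station around (305,190): the carrier at its foot near (295,232), the stop wall near (312,140), and the button near (368,203). The jar is at (385,256), the plate at (220,222) and the marker at (152,211).

```bash
python3 - <<'E'
from h import *
d=np.load('pics/top0.npz'); f=cv2.cvtColor(d['frame'],cv2.COLOR_RGB2BGR)
c=cv2.resize(f[105:285,170:410],None,fx=3.3,fy=3.3,interpolation=cv2.INTER_CUBIC); c=cv2.convertScaleAbs(c,alpha=1.5); cv2.imwrite('pics/top0c.png',c)
P=cloud(d)
# station points: z histogram near
for (u,v) in [(305,180),(295,232),(270,228),(322,236),(368,203),(360,215),(385,256),(220,222),(222,145),(312,137)]:
    print((u,v),P[v,u].round(4))
E
```

```text
(305, 180) [ 0.6128 -0.0097  0.0492]
(295, 232) [0.4824 0.0163 0.0859]
(270, 228) [0.4909 0.0724 0.0898]
(322, 236) [ 0.473  -0.044   0.0874]
(368, 203) [ 0.5549 -0.1548  0.0583]
(360, 215) [ 0.5305 -0.1386  0.038 ]
(385, 256) [ 0.4311 -0.1885  0.0607]
(220, 222) [0.5189 0.1933 0.0123]
(222, 145) [0.6762 0.1808 0.1193]
(312, 137) [ 0.7366 -0.0313  0.0013]
```

View pics/top0c.png

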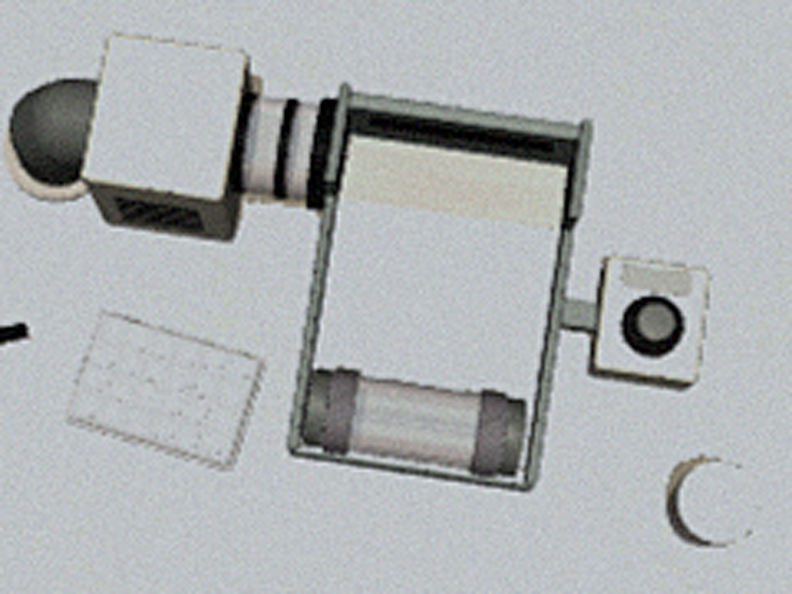

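```bash
python3 - <<'E'
from h import *
d=np.load('pics/top0.npz');P=cloud(d)
# housing top
def rect(m,name):
    Q=P[m];r=cv2.minAreaRect(Q[:,:2].astype(np.float32)*1000);print(name,len(Q),'z',np.median(Q[:,2]).round(4),r);return Q
z=P[...,2]; v,u=np.mgrid[:420,:560]
win=lambda a,b,c,e:(u>a)&(u<b)&(v>c)&(v<e)
rect(win(185,250,110,160)&(abs(z-.118)<.006),'housing')
rect(win(345,388,175,225)&(abs(z-.040)<.005),'pod')
rect(win(345,388,175,225)&(z>.05),'button')
rect(win(365,400,240,275)&(z>.05),'jar')
rect(win(420,475,170,270)&(z>.02),'rack')
rect(win(187,252,195,250)&(z>.008),'plate')
A=P[win(275,325,170,212)].reshape(-1,3);A=A[~np.isnan(A[:,0])]
c,*_=np.linalg.lstsq(np.c_[A[:,:2],np.ones(len(A))],A[:,2],rcond=None)
print('plane',c,'slope',np.degrees(np.arctan(np.hypot(c[0],c[1]))),'yaw',np.arctan2(c[1],c[0]),'res',np.std(A@[c[0],c[1],-1]+c[2]))
# carrier
C=P[win(255,335,205,255)&(z>.045)&(z<.12)];print(len(C))
np.save('pics/c.npy',C)
r=cv2.minAreaRect(C[:,:2].astype(np.float32)*1000);print(r)
# station mask whole
Q=P[win(255,352,125,255)&(z>.01)];print(cv2.minAreaRect(Q[:,:2].astype(np.float32)*1000))
E
```

```text
housing 1889 z 0.1181 ((688.817138671875, 176.47396850585938), (119.13672637939453, 109.65271759033203), 81.2047119140625)
pod 779 z 0.0401 ((563.3572998046875, -157.06771850585938), (74.67372131347656, 85.05538177490234), 80.79998779296875)
button 245 z 0.0557 ((555.2579956054688, -155.2346649169922), (41.329345703125, 42.97569274902344), 20.593738555908203)
jar 506 z 0.0601 ((429.21343994140625, -193.28958129882812), (55.60249710083008, 54.905670166015625), 0.45157507061958313)
rack 2947 z 0.0583 ((510.92974853515625, -344.698486328125), (72.50396728515625, 200.6723175048828), 80.34095001220703)
plate 1713 z 0.0147 ((525.597900390625, 190.7671356201172), (127.66083526611328, 102.64539337158203), 72.57596588134766)
plane [ 0.17322729 -0.02551379 -0.05656767] slope 9.93158852002916 yaw -0.14623366506489968 res 0.002510724569910665
1770
((496.2029724121094, 11.293563842773438), (177.49087524414062, 88.316162109375), 83.86698150634766)
((578.873046875, -5.3686065673828125), (233.4679718017578, 264.1549072265625), 86.93921661376953)
```

```bash
cat > fit.py <<'E'
from h import *
from scipy.optimize import least_squares
d=np.load('pics/top0.npz');E=np.linalg.inv(d['extrinsics'])
def proj(W):
    W=np.atleast_2d(W);c=W@E[:3,:3].T+E[:3,3];return np.c_[d['fx']*c[:,0]/c[:,2]+d['cx'],d['fy']*c[:,1]/c[:,2]+d['cy']]
def S2W(p,S):
    S=np.atleast_2d(S);x,y,a=p;c,s=np.cos(a),np.sin(a);return np.c_[x+c*S[:,0]-s*S[:,1],y+s*S[:,0]+c*S[:,1],S[:,2]]
M=np.array([[127,154,118],[127,254,118],[17,254,118],[17,154,118],[-131,89,44],[-131,-89,44]])/1000.
px=np.array([[247,52],[110,33],[85,182],[238,200],[291,450],[530,487]])/3.3+[170,105]
if __name__=='__main__':
    r=least_squares(lambda p:(proj(S2W(p,M))-px).ravel(),[.578,0,-.156],loss='soft_l1');print(r.x,r.fun.reshape(-1,2).round(1))
    p=r.x
    A=np.array([[ .050,0,.054],[-.13,0,.022]]);c=[.17322729,-.02551379,-.05656767]
    for w in S2W(p,A): print(w, 'plane z',w[:2]@c[:2]+c[2])
    f=cv2.cvtColor(d['frame'],cv2.COLOR_RGB2BGR)
    L=[]
    for a,b in [((-130,80,44),(50,80,76)),((-130,-80,44),(50,-80,76)),((50,-80,54),(50,80,54)),((102,-80,102),(102,80,102)),((17,154,118),(127,154,118)),((17,254,118),(127,254,118)),((17,154,118),(17,254,118)),((72-131,-75,62),(72-131,75,62)),((102,80,110),(0,80,110))]:
        L.append((np.array(a)/1e3,np.array(b)/1e3))
    o=cv2.convertScaleAbs(cv2.resize(f[105:285,170:410],None,fx=3.3,fy=3.3,interpolation=cv2.INTER_CUBIC),alpha=1.5)
    for a,b in L:
        q=(proj(S2W(p,[a,b]))-[170,105])*3.3;cv2.line(o,*[tuple(int(t) for t in k) for k in q],(0,0,255),1)
    cv2.imwrite('pics/fit.png',o)
    c,s=np.cos(p[2]),np.sin(p[2])
    for n,w in [('pod',(.5634,-.1571)),('button',(.5553,-.1552))]:
        e=np.array(w)-p[:2];print(n,c*e[0]+s*e[1],-s*e[0]+c*e[1])
E
python3 fit.py
```

```text
[ 0.5846237  -0.00673778 -0.1563284 ] [[ 1.9  0.2]
 [ 0.3 -0.4]
 [-1.   0. ]
 [-3.5  1.2]
 [-0.5 -0.7]
 [ 3.2 -0.1]]
[ 0.63401398 -0.0145224   0.054     ] plane z 0.05363137546068701
[0.45620898 0.01350223 0.022     ] plane z 0.022115681634725826
pod 0.002445367559889663 -0.1518330081946184
button -0.005851673271203152 -0.15121728630351938
```

View pics/fit.png

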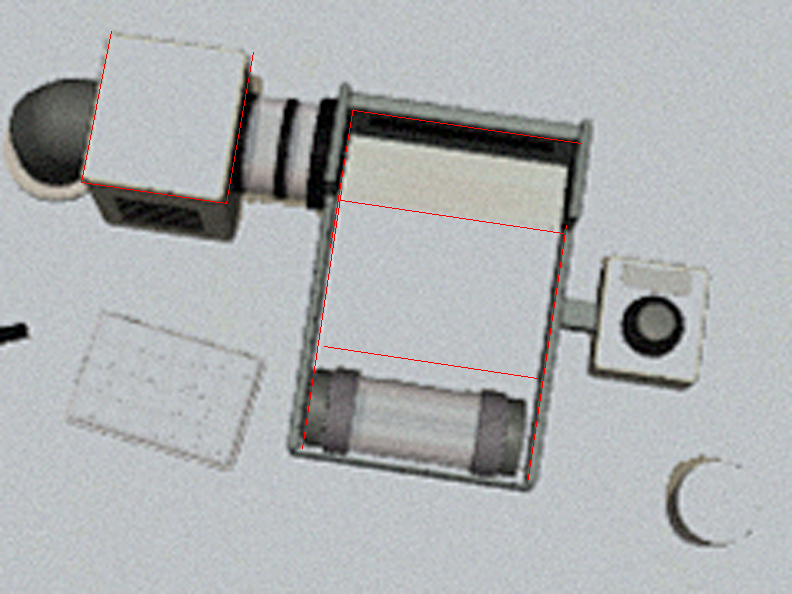

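```bash
python3 - <<'E'
from fit import *
from scipy.spatial.transform import Rotation as R
p=[.5846,-.0067,-.156]
for s in [(-.165,0,.0),(-.145,0,.0),(-.1043,0,.057),(.072,0,.079)]: print(s,S2W(p,s).round(4))
o=ctrl.get_obs();y=R.from_rotvec(o['tool_rot']).as_matrix()[:,1];print('jaw angle',np.arctan2(-y[0],y[1]))
P=cloud(d);v,u=np.mgrid[:420,:560]
m=((u-367.9)**2+(v-202.6)**2<16);Q=P[m];print('button',np.nanmedian(Q,0),np.nanstd(Q,0))
# carrier: bands, station frame
C=np.load('pics/c.npy');c,s=np.cos(-.156),np.sin(-.156);e=C[:,:2]-p[:2];X=c*e[:,0]+s*e[:,1];Y=-s*e[:,0]+c*e[:,1]
k=(X>-.145)&(X<-.06)&(abs(Y)<.079)&(C[:,2]>.065)
for a,b in[(-.061,-.043),(-.035,.035),(.043,.061)]:
    j=k&(Y>a)&(Y<b)
    r=.030 if a!=-.035 else .0265
    f=least_squares(lambda q:np.hypot(X[j]-q[0],C[j,2]-q[1])-r,[-.104,.057],loss='soft_l1',f_scale=.002);print(a,f.x)
print('Y ext',np.percentile(Y[k],[1,99]))
E
```

```text
(-0.165, 0, 0.0) [[0.4216 0.0189 0.    ]]
(-0.145, 0, 0.0) [[0.4414 0.0158 0.    ]]
(-0.1043, 0, 0.057) [[0.4816 0.0095 0.057 ]]
(0.072, 0, 0.079) [[ 0.6557 -0.0179  0.079 ]]
jaw angle -0.2878330587063974
button [ 0.55490117 -0.15372203  0.06264388] [0.00494629 0.00453628 0.00235161]
-0.061 [-0.10132184  0.05633757]
-0.035 [-0.10160558  0.05754694]
0.043 [-0.10168736  0.05613112]
Y ext [-0.06800706  0.07733375]
```

{"op": "jog_arm", "data": {"steps": [{"dx": 0.35, "dy": -0.85, "twist": 0.2}, {"dx": 0.7, "dy": -1.7, "twist": 0.4}, {"dx": 1.05, "dy": -2.55, "twist": 0.6}, {"dx": 1.4, "dy": -3.4, "twist": 0.75}, {"dx": 1.75, "dy": -4.25, "twist": 0.75}], "gripper": 0}}

```text
validation failed for argument at $.st...
```

```bash
python3 -c "
from h import *
o=ctrl.get_obs();print(o)"
```

```text
{'t': 0.1, 'q': array([ 1.16396671e+00,  5.33184837e-02,  1.61413148e+00,  3.76157179e-05,
        1.47598483e+00, -1.18999915e-01]), 'dq': array([-2.35057353e-03, -1.93824224e-03, -1.28445721e-03, -8.21292754e-05,
        4.24843438e-03, -2.82633031e-04]), 'effort': array([ 2.34637682e-04, -3.94906497e+01, -3.71361458e+01, -1.47009318e-04,
        3.90472531e-03,  2.02639535e-05]), 'tool_pos': array([0.17719125, 0.59878579, 0.23018387]), 'tool_rot': array([-4.50494323e-01, -3.10860362e+00,  2.77845006e-03]), 'contact_force': array([ 0.51246246, -0.59823279,  0.08252429]), 'wrist_torque': array([-0.01406917,  0.02029243, -0.03215742]), 'opening': 0.08537791223187666}
```

The call was refused, and it may need all four keys in every row.

{"op": "jog_arm", "data": {"steps": [{"dx": 0.35, "dy": -0.85, "dz": 0, "twist": 0.2}, {"dx": 0.7, "dy": -1.7, "dz": 0, "twist": 0.4}, {"dx": 1.05, "dy": -2.55, "dz": 0, "twist": 0.6}, {"dx": 1.4, "dy": -3.4, "dz": 0, "twist": 0.75}, {"dx": 1.75, "dy": -4.25, "dz": 0, "twist": 0.75}], "gripper": 0}}

```text
t: 0.72
tool_pos: [0.2823, 0.342, 0.2297]
tool_rot: [-0.245, -3.132, 0.004]
contact_force: [0.5, 0.1, 0.5]
opening: 0.0848
```

{"op": "jog_arm", "data": {"steps": [{"dx": 0.35, "dy": -0.9, "dz": 0, "twist": 0}, {"dx": 0.75, "dy": -1.8, "dz": 0, "twist": 0}, {"dx": 1.1, "dy": -2.7, "dz": 0, "twist": 0}, {"dx": 1.5, "dy": -3.6, "dz": 0, "twist": 0}, {"dx": 1.9, "dy": -4.5, "dz": 0, "twist": 0}]}}

```text
t: 1.35
tool_pos: [0.3965, 0.0702, 0.2295]
tool_rot: [0.245, 3.132, -0.003]
contact_force: [0.9, -0.0, 0.2]
opening: 0.0855
```

{"op": "jog_arm", "data": {"steps": [{"dx": 0.15, "dy": -0.5, "dz": -0.3, "twist": 0}, {"dx": 0.29, "dy": -0.84, "dz": -0.8, "twist": 0}, {"dx": 0.29, "dy": -0.84, "dz": -1.3, "twist": 0}, {"dx": 0.29, "dy": -0.84, "dz": -1.6, "twist": 0}, {"dx": 0.29, "dy": -0.84, "dz": -1.6, "twist": 0}]}}

```text
t: 1.98
tool_pos: [0.4127, 0.0201, 0.1319]
tool_rot: [-0.244, -3.129, 0.003]
contact_force: [0.1, 0.0, 0.6]
opening: 0.0852
```

```bash
python3 -c "
from h import *
snap('wrist','w1');snap('side','s1')
d=np.load('pics/s1.npz');f=cv2.cvtColor(d['frame'],cv2.COLOR_RGB2BGR)[150:300,180:380];cv2.imwrite('pics/s1c.png',cv2.resize(f,None,fx=4,fy=4,interpolation=cv2.INTER_CUBIC))
print(ctrl.get_obs()['tool_pos'])"
```

```text
[0.41434683 0.01997583 0.13432897]
```

View pics/w1.png

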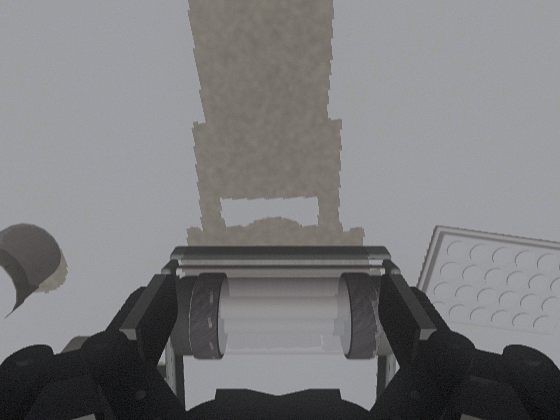

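View pics/s1c.png

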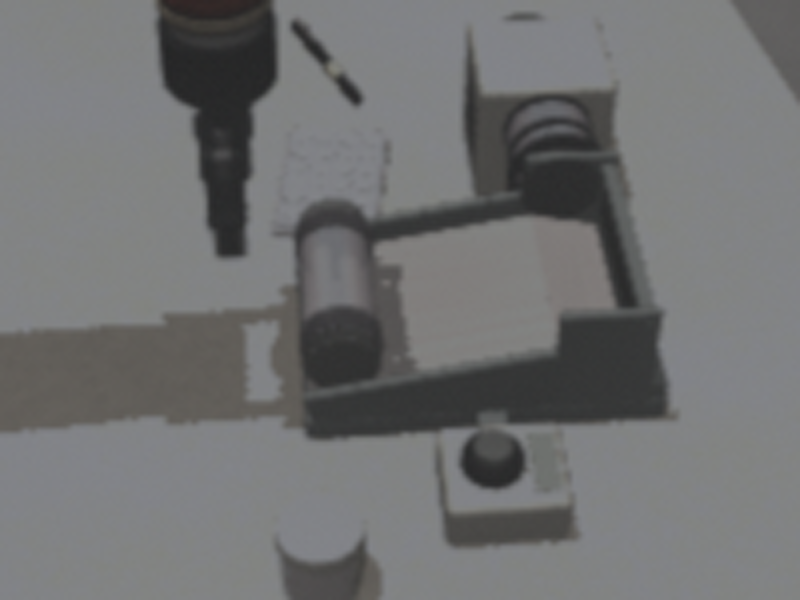

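The wrist view shows the open fingers behind the carrier and centred on the two bands, at about (208,315) and (360,315). Next I lower the fingers.

{"op": "jog_arm", "data": {"steps": [{"dx": 0, "dy": 0, "dz": -0.4, "twist": 0}, {"dx": 0, "dy": 0, "dz": -0.8, "twist": 0}, {"dx": 0, "dy": 0, "dz": -1.2, "twist": 0}, {"dx": 0, "dy": 0, "dz": -1.6, "twist": 0}, {"dx": 0, "dy": 0, "dz": -1.63, "twist": 0}]}}

```text
t: 2.7
tool_pos: [0.414, 0.0203, 0.0363]
tool_rot: [-0.243, -3.132, 0.003]
contact_force: [-0.6, 0.6, 1.0]
opening: 0.0852
```

```bash
python3 -c "
from h import *
snap('side','s2')
d=np.load('pics/s2.npz');f=cv2.cvtColor(d['frame'],cv2.COLOR_RGB2BGR)[150:300,180:380];cv2.imwrite('pics/s2c.png',cv2.resize(f,None,fx=4,fy=4,interpolation=cv2.INTER_CUBIC))
o=ctrl.get_obs();print(o['tool_pos'],o['contact_force'])"
```

```text
[0.41474925 0.02017234 0.03713281] [-0.27628592 -0.27534184 -0.07988347]
```

View pics/s2c.png

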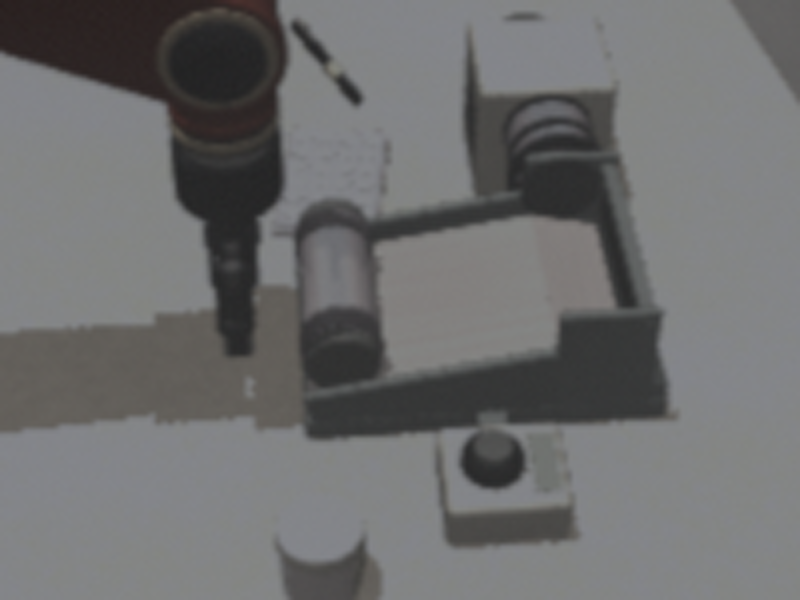

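{"op": "jog_arm", "data": {"steps": [{"dx": 0.08, "dy": -0.013, "dz": 0, "twist": 0}, {"dx": 0.16, "dy": -0.026, "dz": 0, "twist": 0}, {"dx": 0.24, "dy": -0.039, "dz": 0, "twist": 0}, {"dx": 0.32, "dy": -0.052, "dz": 0, "twist": 0}, {"dx": 0.4, "dy": -0.065, "dz": 0, "twist": 0}]}}

```text
t: 3.38
tool_pos: [0.4391, 0.0162, 0.0371]
tool_rot: [0.243, 3.131, -0.003]
contact_force: [0.7, 0.3, 0.1]
opening: 0.0848
```

{"op": "jog_arm", "data": {"steps": [{"dx": 0.08, "dy": -0.013, "dz": 0.01, "twist": 0}, {"dx": 0.16, "dy": -0.026, "dz": 0.02, "twist": 0}, {"dx": 0.24, "dy": -0.039, "dz": 0.03, "twist": 0}, {"dx": 0.32, "dy": -0.052, "dz": 0.045, "twist": 0}, {"dx": 0.4, "dy": -0.065, "dz": 0.06, "twist": 0}]}}

```text
t: 4.0
tool_pos: [0.4633, 0.0123, 0.0408]
tool_rot: [0.243, 3.131, -0.003]
contact_force: [-1.7, 0.3, 1.3]
opening: 0.0852
```

```bash
cat > look.py <<'E'
import sys
from h import *
n=sys.argv[1]
snap('side',n);d=np.load('pics/%s.npz'%n);f=cv2.cvtColor(d['frame'],cv2.COLOR_RGB2BGR)[150:300,180:380];cv2.imwrite('pics/%sc.png'%n,cv2.resize(f,None,fx=4,fy=4,interpolation=cv2.INTER_CUBIC))
o=ctrl.get_obs();e=o['tool_pos'][:2]-[.5846,-.0067];c,s=np.cos(-.156),np.sin(-.156)
print('TCP station',c*e[0]+s*e[1],-s*e[0]+c*e[1],o['tool_pos'][2],o['contact_force'],o['t'])
E
python3 look.py s3
```

```text
TCP station -0.1218241957692019 -0.00016113027651790818 0.04113043592895161 [-0.09067421 -0.65088389 -0.10878071] 4.05
```

View pics/s3c.png

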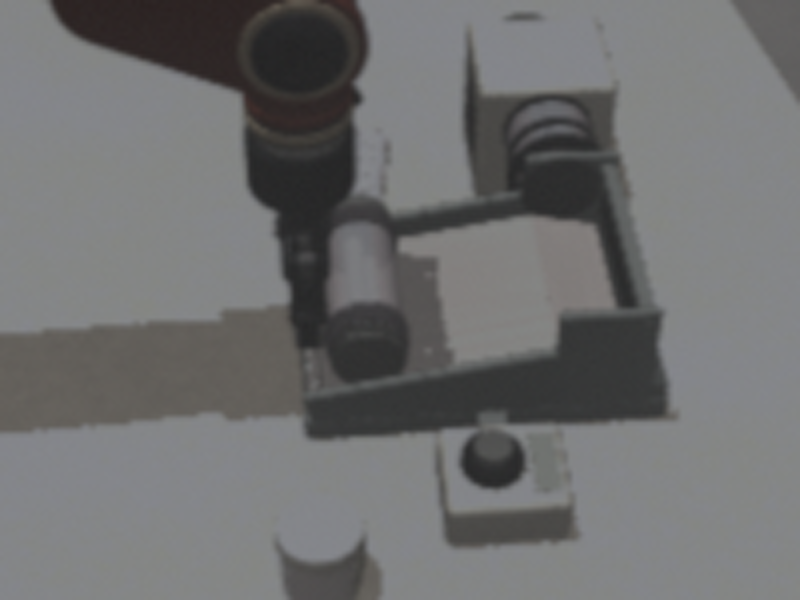

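{"op": "jog_arm", "data": {"steps": [{"dx": 0.1, "dy": -0.0155, "dz": 0.01, "twist": 0}, {"dx": 0.2, "dy": -0.031, "dz": 0.02, "twist": 0}, {"dx": 0.3, "dy": -0.0465, "dz": 0.035, "twist": 0}, {"dx": 0.4, "dy": -0.062, "dz": 0.05, "twist": 0}, {"dx": 0.5, "dy": -0.0775, "dz": 0.065, "twist": 0}]}}

```text
t: 4.68
tool_pos: [0.4947, 0.0074, 0.0451]
tool_rot: [0.243, 3.129, -0.004]
contact_force: [-2.5, -0.0, 1.3]
opening: 0.0859
```

{"op": "jog_arm", "data": {"steps": [{"dx": 0.1, "dy": -0.0155, "dz": 0.015, "twist": 0}, {"dx": 0.2, "dy": -0.031, "dz": 0.03, "twist": 0}, {"dx": 0.3, "dy": -0.0465, "dz": 0.05, "twist": 0}, {"dx": 0.4, "dy": -0.062, "dz": 0.065, "twist": 0}, {"dx": 0.5, "dy": -0.0775, "dz": 0.085, "twist": 0}]}}

```text
t: 5.3
tool_pos: [0.525, 0.0026, 0.0502]
tool_rot: [0.243, 3.129, -0.003]
contact_force: [-2.3, 0.4, 1.3]
opening: 0.0851
```

```bash
python3 look.py s4
```

```text
TCP station -0.05923262283604152 -6.956507143688132e-05 0.05070750330722718 [-0.42779172 -0.2724008   0.34164044] 5.35
```

View pics/s4c.png

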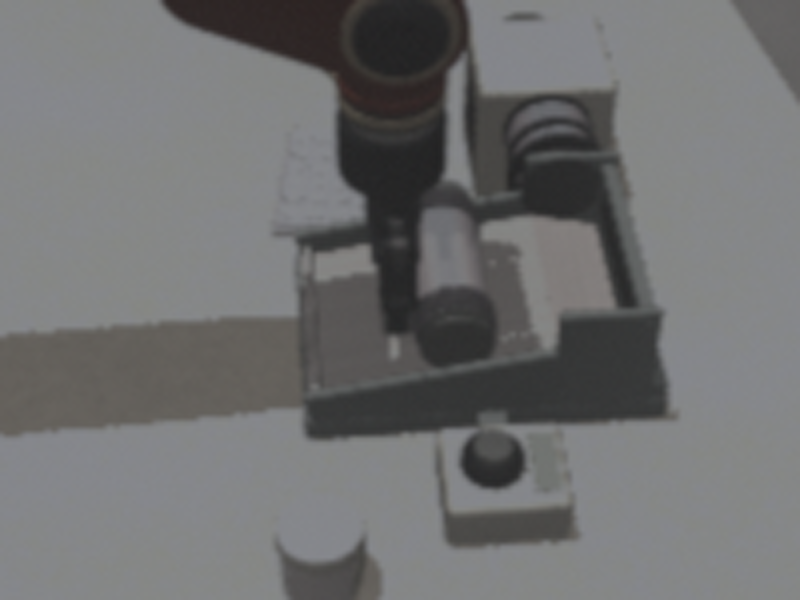

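The carrier is tracking squarely and in contact, about halfway up. I'll continue pushing.

{"op": "jog_arm", "data": {"steps": [{"dx": 0.1, "dy": -0.0155, "dz": 0.015, "twist": 0}, {"dx": 0.2, "dy": -0.031, "dz": 0.03, "twist": 0}, {"dx": 0.3, "dy": -0.0465, "dz": 0.045, "twist": 0}, {"dx": 0.4, "dy": -0.062, "dz": 0.06, "twist": 0}, {"dx": 0.5, "dy": -0.0775, "dz": 0.08, "twist": 0}]}}

```text
t: 5.98
tool_pos: [0.5564, -0.0023, 0.0555]
tool_rot: [0.243, 3.127, -0.004]
contact_force: [-2.2, -0.1, 1.8]
opening: 0.0853
```

```bash
python3 look.py s5
```

```text
TCP station -0.027453086320894948 -6.315722382690785e-05 0.0559601735436481 [-0.84267633 -0.21715882  1.09188409] 6.025
```

View pics/s5c.png

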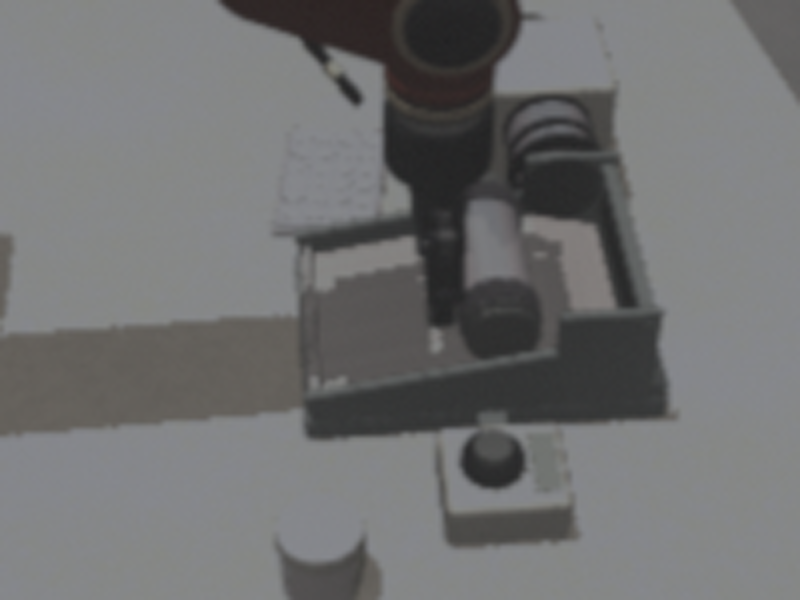

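{"op": "jog_arm", "data": {"steps": [{"dx": 0.1, "dy": -0.0155, "dz": 0.015, "twist": 0}, {"dx": 0.2, "dy": -0.031, "dz": 0.03, "twist": 0}, {"dx": 0.3, "dy": -0.0465, "dz": 0.045, "twist": 0}, {"dx": 0.39, "dy": -0.06, "dz": 0.06, "twist": 0}, {"dx": 0.47, "dy": -0.073, "dz": 0.07, "twist": 0}]}}

```text
t: 6.65
tool_pos: [0.586, -0.0069, 0.0602]
tool_rot: [0.243, 3.125, -0.004]
contact_force: [-1.6, 0.3, 0.5]
opening: 0.0852
```

{"op": "jog_arm", "data": {"steps": [{"dx": 0.08, "dy": -0.0125, "dz": 0.01, "twist": 0}, {"dx": 0.16, "dy": -0.025, "dz": 0.01, "twist": 0}, {"dx": 0.24, "dy": -0.0375, "dz": 0.01, "twist": 0}, {"dx": 0.32, "dy": -0.05, "dz": 0.01, "twist": 0}, {"dx": 0.4, "dy": -0.0625, "dz": 0.01, "twist": 0}]}}

```text
t: 7.28
tool_pos: [0.6105, -0.0108, 0.0608]
tool_rot: [0.244, 3.125, -0.004]
contact_force: [-0.4, 0.4, -0.1]
opening: 0.0859
```

```bash
python3 look.py s6
```

```text
TCP station 0.026672935985972028 -4.3284036087509054e-05 0.06093225768407705 [-0.53661909 -0.0612896   0.47417864] 7.325
```

View pics/s6c.png

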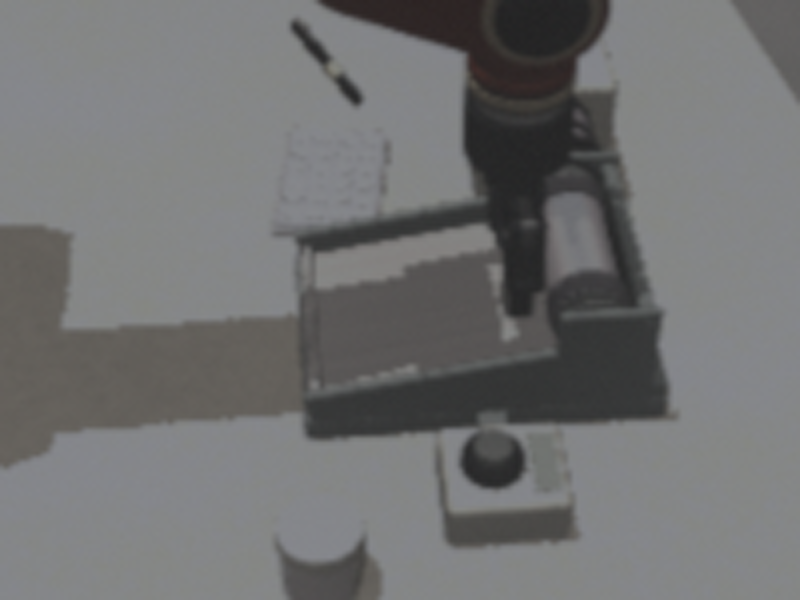

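The carrier has dropped into the cradle. I'll retreat back and up, close the fingers, and check it from above.

{"op": "jog_arm", "data": {"steps": [{"dx": -0.3, "dy": 0.05, "dz": 0.1, "twist": 0}, {"dx": -0.6, "dy": 0.1, "dz": 0.6, "twist": 0}, {"dx": -0.7, "dy": 0.1, "dz": 1.4, "twist": 0}, {"dx": -0.7, "dy": 0.1, "dz": 2.0, "twist": 0}, {"dx": -1.0, "dy": -0.6, "dz": 2.2, "twist": 0}]}}

```text
t: 7.95
tool_pos: [0.553, -0.0462, 0.1969]
tool_rot: [0.237, 3.119, -0.005]
contact_force: [0.5, -1.0, 0.4]
opening: 0.0855
```

{"op": "jog_arm", "data": {"steps": [{"dx": -0.1, "dy": -0.8, "dz": 0, "twist": 0}, {"dx": -0.2, "dy": -1.6, "dz": 0, "twist": 0}, {"dx": -0.2, "dy": -1.9, "dz": 0, "twist": 0}, {"dx": -0.2, "dy": -1.9, "dz": 0, "twist": 0}, {"dx": -0.2, "dy": -1.9, "dz": 0, "twist": 0}], "gripper": 255}}

```text
t: 8.57
tool_pos: [0.5411, -0.159, 0.1966]
tool_rot: [0.235, 3.119, -0.004]
contact_force: [-0.2, 0.7, -0.2]
opening: 0.0001
```

```bash
python3 look.py s7; python3 -c "
from h import *
d=snap('top','t7');f=cv2.cvtColor(d['frame'],cv2.COLOR_RGB2BGR)[105:285,170:410];cv2.imwrite('pics/t7c.png',cv2.convertScaleAbs(cv2.resize(f,None,fx=3.3,fy=3.3,interpolation=cv2.INTER_CUBIC),alpha=1.5))
snap('wrist','w7')"
```

```text
TCP station -0.01932020303339626 -0.1570538729562823 0.19665388794243482 [-0.38968413  0.33017037  0.39246372] 8.625
```

View pics/t7c.png

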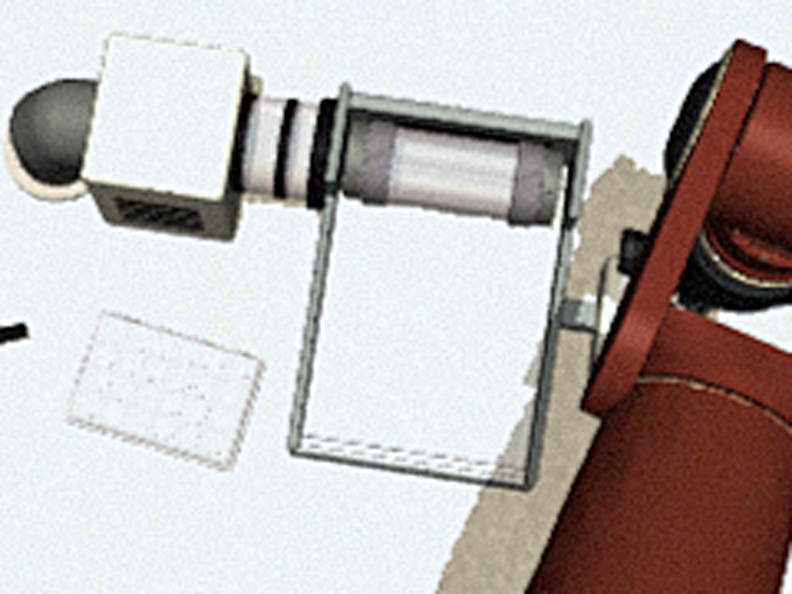

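View pics/w7.png

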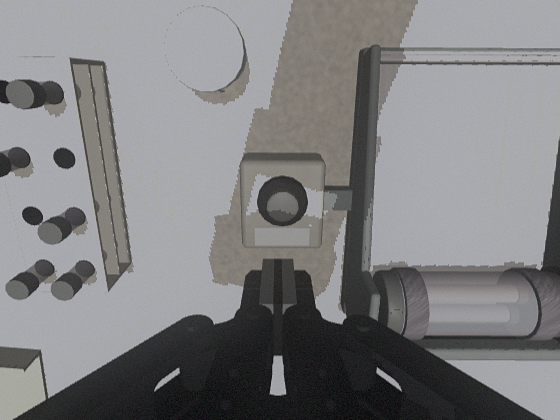

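View pics/s7c.png

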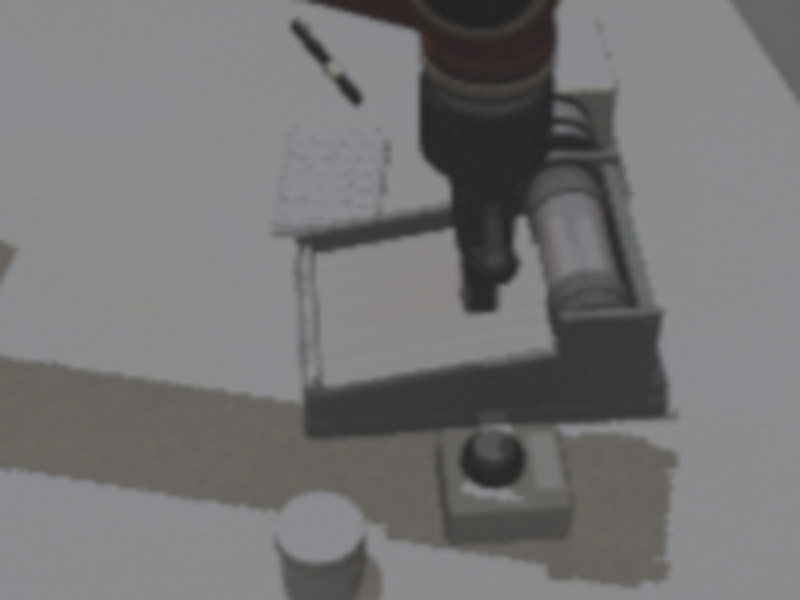

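The carrier lies square in the cradle. In the wrist view the button's top face is centred at about (282,207).

```bash
python3 - <<'E'
from h import *
from scipy.optimize import least_squares
d=np.load('pics/w7.npz');P=cloud(d);v,u=np.mgrid[:420,:560]
Q=P[(u-282)**2+(v-207)**2<130];print('btn',np.nanmedian(Q,0),np.nanstd(Q,0))
z=P[...,2];print('pod z',np.nanmedian(z[170:180,250:262]))
f=cv2.cvtColor(d['frame'],cv2.COLOR_RGB2BGR)[140:260,220:350];cv2.imwrite('pics/w7c.png',cv2.resize(f,None,fx=4.5,fy=4.5))
D=np.load('pics/t7.npz');P=cloud(D).reshape(-1,3);P=P[P[:,2]>.07]
c,s=np.cos(-.156),np.sin(-.156);e=P[:,:2]-[.5846,-.0067];X=c*e[:,0]+s*e[:,1];Y=-s*e[:,0]+c*e[:,1]
k=(X>.03)&(X<.097)
for a,b,r in[(-.061,-.043,.03),(-.035,.035,.0265),(.043,.061,.03)]:
    j=k&(Y>a)&(Y<b);f=least_squares(lambda q:np.hypot(X[j]-q[0],P[j,2]-q[1])-r,[.07,.079],loss='soft_l1',f_scale=.002);print(a,j.sum(),f.x)
E
```

```text
btn [ 0.55659067 -0.15878732  0.06216677] [0.00498507 0.0047047  0.0006765 ]
pod z 0.04023792562716405
-0.061 188 [0.0753755  0.07844832]
-0.035 688 [0.0746566  0.07931347]
0.043 192 [0.0748781  0.07846289]
```

View pics/w7c.png

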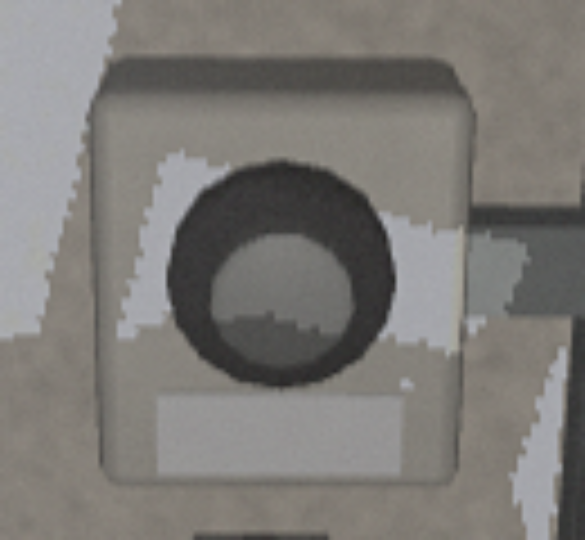

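```bash
python3 - <<'E'
from h import *
P=cloud(np.load('pics/w7.npz'))
print((P[170:236:3,282]*1000).round(0).astype(int).tolist());print((P[207,250:316:3]*1000).round(0).astype(int).tolist())
E
```

```text
[[531, -155, 40], [533, -155, 40], [534, -155, 47], [536, -156, 51], [538, -156, 53], [541, -156, 52], [543, -157, 54], [543, -157, 61], [545, -157, 62], [548, -158, 61], [550, -158, 63], [553, -158, 62], [556, -159, 62], [558, -159, 62], [561, -159, 63], [563, -160, 62], [566, -160, 63], [569, -161, 62], [576, -162, 51], [583, -162, 42], [586, -163, 42], [589, -163, 41]]
[[560, -188, 39], [561, -185, 40], [561, -183, 39], [557, -179, 52], [558, -176, 52], [558, -174, 51], [555, -170, 63], [555, -168, 61], [555, -165, 62], [556, -163, 63], [556, -160, 62], [557, -158, 61], [557, -156, 62], [558, -153, 61], [557, -151, 63], [558, -148, 63], [559, -146, 61], [563, -143, 51], [562, -141, 53], [568, -138, 40], [568, -135, 41], [568, -132, 40]]
```

{"op": "jog_arm", "data": {"steps": [{"dx": 0.25, "dy": 0.04, "dz": -0.5, "twist": 0}, {"dx": 0.25, "dy": 0.04, "dz": -1.0, "twist": 0}, {"dx": 0.25, "dy": 0.04, "dz": -1.5, "twist": 0}, {"dx": 0.25, "dy": 0.04, "dz": -1.9, "twist": 0}, {"dx": 0.25, "dy": 0.04, "dz": -2.1, "twist": 0}]}}

```text
t: 9.35
tool_pos: [0.5554, -0.1553, 0.0691]
tool_rot: [0.232, 3.121, -0.003]
contact_force: [0.2, 0.0, -0.1]
opening: 0.0001
```

{"op": "jog_arm", "data": {"steps": [{"dx": 0, "dy": 0, "dz": -0.06, "twist": 0}, {"dx": 0, "dy": 0, "dz": -0.11, "twist": 0}, {"dx": 0, "dy": 0, "dz": -0.15, "twist": 0}, {"dx": 0, "dy": 0, "dz": -0.19, "twist": 0}, {"dx": 0, "dy": 0, "dz": -0.22, "twist": 0}]}}

```text
t: 9.98
tool_pos: [0.5561, -0.1555, 0.0568]
tool_rot: [0.232, 3.12, -0.003]
contact_force: [-0.2, 1.1, 4.9]
opening: -0.0003
```

{"op": "jog_arm", "data": {"steps": [{"dx": 0, "dy": 0, "dz": -0.02, "twist": 0}, {"dx": 0, "dy": 0, "dz": -0.03, "twist": 0}, {"dx": 0, "dy": 0, "dz": -0.03, "twist": 0}, {"dx": 0, "dy": 0, "dz": -0.03, "twist": 0}]}}

```text
t: 10.48
tool_pos: [0.5562, -0.1555, 0.056]
tool_rot: [0.232, 3.12, -0.003]
contact_force: [-3.2, 1.4, 8.2]
opening: 0.0002
```

The force rose to 8.2 N while the tool stayed at z = 0.056, so the button is at its hard stop. Releasing.

{"op": "jog_arm", "data": {"steps": [{"dx": 0, "dy": 0, "dz": 0.1, "twist": 0}, {"dx": 0, "dy": 0, "dz": 0.4, "twist": 0}, {"dx": 0, "dy": 0, "dz": 1.0, "twist": 0}, {"dx": 0, "dy": 0, "dz": 1.8, "twist": 0}, {"dx": 0, "dy": 0, "dz": 2.4, "twist": 0}]}}

```text
t: 11.1
tool_pos: [0.5566, -0.1559, 0.2031]
tool_rot: [0.232, 3.118, -0.005]
contact_force: [0.0, -0.1, -0.4]
opening: -0.0001
```

{"op": "jog_arm", "data": {"steps": [{"dx": -0.8, "dy": 0, "dz": 0, "twist": 0}, {"dx": -1.6, "dy": 0, "dz": 0, "twist": 0}, {"dx": -1.6, "dy": 0, "dz": 0, "twist": 0}, {"dx": -1.6, "dy": 0, "dz": 0, "twist": 0}]}}

```text
t: 11.6
tool_pos: [0.461, -0.1561, 0.2039]
tool_rot: [0.233, 3.116, -0.006]
contact_force: [1.6, -0.4, 0.2]
opening: -0.0002
```

```bash
python3 look.py s9; python3 - <<'E'
from h import *
from scipy.optimize import least_squares
D=snap('top','t9');G=cloud(D);f=cv2.cvtColor(D['frame'],cv2.COLOR_RGB2BGR);cv2.imwrite('pics/t9b.png',cv2.convertScaleAbs(f,alpha=1.4))
P=G.reshape(-1,3)
b=P[np.hypot(P[:,0]-.556,P[:,1]+.1565)<.008];print('button z',np.nanmedian(b[:,2]),len(b))
P=P[P[:,2]>.07];c,s=np.cos(-.156),np.sin(-.156);e=P[:,:2]-[.5846,-.0067];X=c*e[:,0]+s*e[:,1];Y=-s*e[:,0]+c*e[:,1]
k=(X>.03)&(X<.097)
for a,b,r in[(-.061,-.043,.03),(-.035,.035,.0265),(.043,.061,.03)]:
    j=k&(Y>a)&(Y<b);q=least_squares(lambda q:np.hypot(X[j]-q[0],P[j,2]-q[1])-r,[.07,.079],loss='soft_l1',f_scale=.002).x;print(a,j.sum(),q)
j=k&(P[:,2]>.085)&(P[:,2]<.108)&(abs(Y)<.079);print(np.percentile(Y[j],[1,99]))
E
```

```text
TCP station -0.09854743635896632 -0.1668033863103688 0.20389833766739973 [ 0.19249135 -0.36560793 -0.5762105 ] 11.65
button z 0.06149015302004346 36
-0.061 189 [0.07478387 0.07784862]
-0.035 689 [0.07458356 0.07950759]
0.043 193 [0.07505261 0.07845022]
[-0.07735639  0.07745798]
```

View pics/t9b.png

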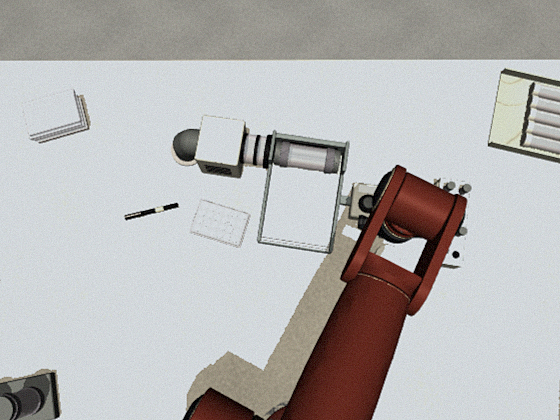

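View pics/s9c.png

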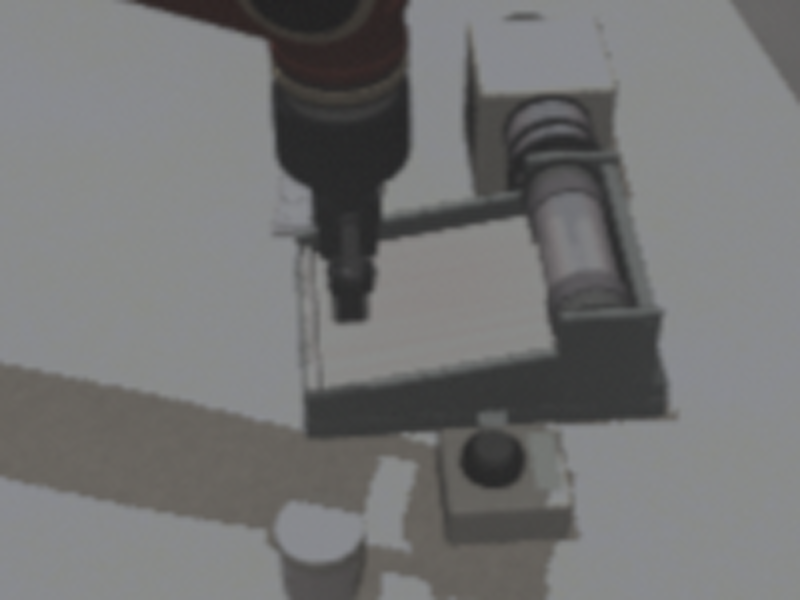

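The carrier is home and square, with its bands at equal x. The button is back up at z = 0.0615 to 0.062, the arm is clear, and the other objects sit where they did.

```bash
python3 -c "
from station import ctrl
print(ctrl.finish_job())"
```

```text
the job is handed in; nothing more can be done
None
```

The carrier is home in the send cradle, the send button was pressed fully and released, and the job is handed in at about 11.7 s. I got no verdict back.

**Push:** I rolled the carrier up the apron with the open fingers behind its two felt bands, at about 0.05 m/s. It stayed against the fingers in the pictures on the way up, then dropped over the crest. I backed the fingers off before moving on.

**Button:** I pressed with the shut fingertips. Force reached 8.2 N with the tool stopped at z = 0.056, about 6 mm below the button's resting height.

**Last checks:**
- **Carrier position:** It fits at x ≈ 0.075 and z ≈ 0.079 m in the station's frame, with its two bands at equal x within 0.3 mm. That x is about 3 mm past the given 0.072. The same fit gave about the same offset before I touched it, so I take it as measurement bias.
- **Carrier sideways:** It looks centred between the end plates, but I did not measure this separately.
- **Button:** It is back up at z ≈ 0.062 m. The top and wrist cameras disagreed on its centre by about 5 mm in y, so I pressed between the two readings.
- **Other objects:** The jar, plate and marker show no movement in the pictures, but I did not re-measure them. The arm partly hid the rack in the last top view, but nothing went near it.
- **Arm:** It ended about 0.2 m above the bench, clear of everything.

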